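# Hang the lift-off door back on the block cabinet

## Robot

A 7-joint arm with a two-finger parallel gripper is mounted at the origin on the work surface; the furniture and walls round the work are solid. World frame = base frame: x ahead of the robot, y to its left, z up, the work surface at z = 0. Lengths are in m, angles in rad, forces in N, time in s.
With the tool pointing down it reaches from about 0.425 to 0.95 m from the base axis. Payload 4.7 kg.
Tool frame: the origin (TCP) lies at the very end of the fingers, on their centre line; the grasp point (between the pads) lies 19 mm behind it; z points along the fingers, y is the line along which they close (so a half turn about z gives the same grasp; the last joint's range is limited). The gripper opens to 85 mm and grips with 20 to 120 N. Pads are 22 mm wide; open, the fingers measure 114 mm over their backs; the gripper's body (76 mm by 85 mm) begins 54 mm behind the grasp point. The pads swing forward as they close: fully open they stand 13 mm farther back than shut.
Start: joints at [-1.191, 0.469, -0.049, 1.532, 0.024, 1.141, -0.082], TCP at [0.268, 0.619, 0.231] pointing down, gripper open.
Joint ranges: [-2.59, 2.59], [-0.33, 1.99], [-1.39, 1.29], [0.1, 2.45], [-1.04, 4.18], [0.21, 1.99], [-2.66, 2.66]. Speed limits (rad/s): [2.57, 2.57, 3.14, 3.14, 3.14, 3.14, 3.14].

## Interface

Orientations are given as a 3x3 rotation matrix whose columns are the frame's x, y, z axes.
In Python, from station import state, camera, close_job gives the robot as it stands.
- The arm moves only by the shell command python3 -m jog 'ROWS' [FORCE]. ROWS is JSON, a list of rows, each a list of 5 numbers: the closure, from 0 (fully open) to 1 (shut), then the shift along the tool's x, y, z scaled (see below), then the turn about the tool's z scaled (see below). A call has exactly 10 rows; each row is the pose to reach, as a shift and turn from the pose commanded when the call began, along the tool's axes at that moment; what a row does not reach only later rows make up. The controller multiplies each number of a shift by 0.2 m and each number of a turn by pi/2 rad. A row lasts 1/10 s, in which the tool goes at most 50 mm and 8.59 degrees, less where a joint would pass 70% of its speed; a pose out of reach is approached as far as the arm can. A call with a number of a shift or a turn outside -1 to 1 is refused whole. A call with a gripper value outside its range is refused whole. The fingers move at their own pace and stop on an object; FORCE is the grip in N (left out, the last holds). Time passes only in rows, so rows that repeat a pose let the fingers close, or fill a call up. It gives the time, the measured TCP pose, the force, the opening and the grip force at its end, in the units of the state.
- state(): the state, without advancing time (a new reading comes with each control period).
- camera(name): name is "side" or "top"; returns a dict with "pixels" (400x640x3 uint8, blue, green, red), "mtx" (3x3 intrinsics, pixels), "k1" (the pictures are not rectified: a ray, as slopes to the right and down, at radius r is drawn at 1 + k1 r^2 times it, then the intrinsics apply), "R" (3x3) and "t" (3): a world point X has camera coordinates R X + t. Camera axes: x right, y down, z forward; pixel columns grow to the right and rows downward; lengths in m; the calibration is good to about 2 mm. A picture is of the moment at which its call begins. There is no depth.
- close_job(): hands the job in; it is judged then, once.
The state is a dict: "clock": time; "q": joint angles; "joint_velocities": joint speeds; "joint_torque": joint torques, N m; "tool_pos": TCP position; "eef_rot": TCP orientation; "contact_force": force on the tool from outside, world axes, zero at the start; "torque": the same for the moment, N m; "finger_gap": finger opening in m; "gripper_force": force on a finger pad.
Only numpy, scipy, OpenCV 4.12 (cv2) and the standard library are available. Lean on these libraries where they do the work, as an engineer would, in place of code of your own. Each camera call takes 0.05 s, during which the arm holds its last target. There are 200 camera calls.

## Task

The blue door of the small white block cabinet has been lifted off and stands in the grey slotted stand. Take it by its top edge, hang it back on the cabinet so that both of its knuckles drop over the two upright brass pins, and keep hold of it until it is fully down on both brackets; then let it hang there by itself, standing open at any angle. Do not knock the white-lidded jar or the timer about.

Things in the scene. Friction and masses are not known exactly. Their poses are not given: they have to be found in the camera images.
- door_centre (a point): Loose blue door: upright panel 130 wide (local x), 10 thick (y), 130 mm high (z), 0.14 to 0.28 kg. This point is the panel's centre, 65 mm below its top edge. +x points to the hinge edge, at first roughly away from the robot. Knuckles are on the line x = +77 mm, y = 0. Top edge is bare, 10 mm thick, up to x = +48 mm. Starts upright in the stand's slot, lower edge 10 mm above the bench.
- knuckle_low (a point): Centre of the underside of the door's lower steel knuckle, on the bore's axis, 53 mm below door_centre. A knuckle is an upright tube 18 mm high, bore 12 mm, outside 20 mm, held to the panel's hinge edge by a strap 13 mm thick (from x = +48 mm of the door's centre outward). Axes as the door's.
- knuckle_high (a point): Centre of the underside of the door's upper knuckle, 80 mm straight above the lower one and 27 mm above door_centre; same shape, same bore axis.
- pin_low (a point): Foot of the lower brass pin, on its steel bracket's top, 32 mm above the bench, where the lower knuckle's underside rests. The pin stands 26 mm high, 10 mm thick for the lowest 7 mm, then tapers to 4 mm near its tip. It is fixed to the cabinet, 20 mm in front of the front face, 5 mm inside the left side face. Axes are the cabinet's.
- pin_high (a point): Foot of the upper pin, same shape, 80 mm straight above the lower foot (112 mm above the bench). Its bracket is 6 mm thick, leaving 48 mm between the lower pin's tip and the upper bracket's underside: the 18 mm lower knuckle must come in sideways through this gap (door 26 to 56 mm above its seated height), then go down.
- cabinet: Fixed white cabinet 90 mm deep (x), 150 wide (y), 155 high, open at the front; origin at the centre of its underside. x points from its front to its back, y to its left, z up. Pins at the left front edge. With the door's x along the cabinet's x, the door hangs square to the front, free edge towards the robot, clear of everything.
- stand: Fixed grey stand, base 110 x 70 x 10 mm, with a slot along its x axis, 13 mm wide, between two rails 86 mm long whose tops are 40 mm above the bench (the door stands 30 mm deep in it). Origin at the centre of its underside.
- jar_white: white specimen jar with a white lid, 56 mm across, 72 mm tall; bystander, origin at the centre of its underside
- bench_timer: white bench timer, 65 mm across, 46 mm tall; bystander, origin at the centre of its underside

How it is judged:
By the outcome, as a careful person would: the job done as asked, in the order asked, and still so for the second after the job is handed in, with the robot touching nothing.
It also fails if it takes over 45 s, if anything falls off the work surface, if the arm or the gripper's body presses on something with over 40 N, if the wrist force passes 120 N, or if a joint passes its speed limit or range.

## Working session

There is one attempt and no reset: what is moved stays moved. The work goes in short steps, Python scripts to look and compute and a shell command to move; the robot and the scene stay as the last step left them, time stands still between calls to the robot, and variables do not carry over. Pictures are saved under pics/ and viewed, at most 10 in all, crops included, and the job is handed in when it is done.

```bash
mkdir -p pics
cat > h.py <<'E'
import numpy as np,cv2
from station import state,camera
def snap(n,f):
    c=camera(n); cv2.imwrite('pics/'+f,c['pixels']); np.savez('pics/'+f+'.npz',**{k:np.array(c[k]) for k in c}); return c
def ld(f): return dict(np.load('pics/'+f+'.npz'))
def ray(c,uv):
    K=np.array(c['mtx']);k=float(c['k1']);R=np.array(c['R']);t=np.array(c['t'])
    p=cv2.undistortPoints(np.array([[uv]],float),K,np.array([k,0,0,0,0.]))[0,0]
    return -R.T@t, R.T@np.array([p[0],p[1],1.])
def onz(c,uv,z):
    o,d=ray(c,uv); return o+d*(z-o[2])/d[2]
def tri(c1,u1,c2,u2):
    o1,d1=ray(c1,u1);o2,d2=ray(c2,u2)
    s=np.linalg.lstsq(np.c_[d1,-d2],o2-o1,rcond=None)[0]
    a=o1+s[0]*d1;b=o2+s[1]*d2
    return (a+b)/2,np.linalg.norm(a-b)
def proj(c,X):
    R=np.array(c['R']);t=np.array(c['t']).ravel();K=np.array(c['mtx'])
    return cv2.projectPoints(np.atleast_2d(np.array(X,float)),cv2.Rodrigues(R)[0],t,K,np.array([float(c['k1']),0,0,0,0.]))[0][:,0]
E
python3 - <<'E'
from h import *
np.set_printoptions(precision=4,suppress=True)
for n in('side','top'):
    c=snap(n,n+'0.png'); print(n,c['mtx'],c['k1'],c['R'],c['t'],-np.array(c['R']).T@np.array(c['t']))
s=state(); print(s['tool_pos'],s['eef_rot'],s['finger_gap'],s['clock'])
E
```

```text
side [[376.8961   0.     317.4221]
 [  0.     376.8961 194.3523]
 [  0.       0.       1.    ]] -0.0584831921435167 [[-0.9035  0.4283  0.0164]
 [ 0.2853  0.6295 -0.7228]
 [-0.3199 -0.6483 -0.6909]] [ 0.4514 -0.0316  1.1639] [0.7891 0.5811 0.7739]
top [[495.5592   0.     321.7566]
 [  0.     495.5592 190.5385]
 [  0.       0.       1.    ]] -0.11015384128270383 [[-0.0208 -0.9998 -0.0033]
 [-0.9818  0.0211 -0.1889]
 [ 0.1889 -0.0007 -0.982 ]] [-0.051   0.4911  1.0817] [ 0.2768 -0.0606  1.1548]
[0.2681 0.6189 0.2304] [[-0.9176  0.3974 -0.0007]
 [ 0.3974  0.9176 -0.0016]
 [-0.     -0.0018 -1.    ]] 0.08527633253515468 0.1
```

View pics/side0.png

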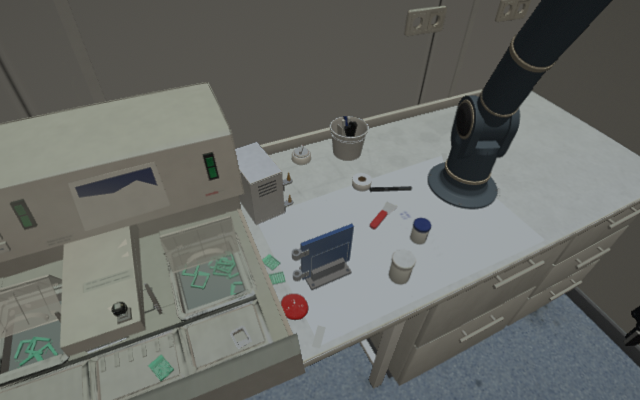

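View pics/top0.png

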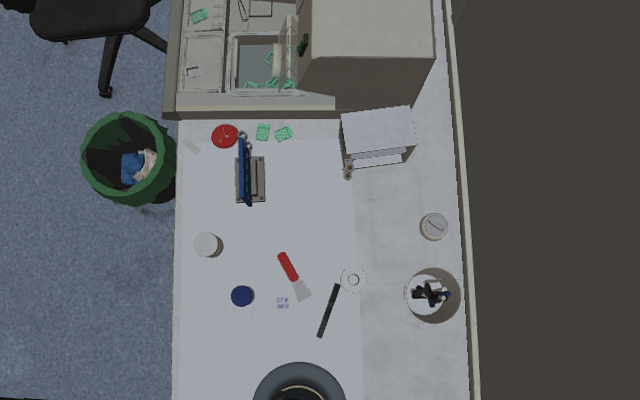

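The side view shows the door at about (327,250) with its knuckles at (298,255) and (298,275), the brass pins at (289,177) and (289,200), and the jar at (402,266). In the top view the door is at (245,170), the pins near (348,165), the jar at (206,245) and the timer perhaps at (434,227). I'll enlarge the door and the pins.

Run:
```python
import cv2,numpy as np
s=cv2.imread('pics/side0.png');t=cv2.imread('pics/top0.png')
r=lambda i,x,y,w,h,f:cv2.resize(i[y:y+h,x:x+w],None,fx=f,fy=f,interpolation=cv2.INTER_CUBIC)
a=np.hstack([r(s,285,215,80,75,5),r(s,240,140,80,75,5)[:, :400]])
b=np.hstack([r(t,220,120,66,45*2,3.333)[:300,:220],r(t,330,100,90,90,3.3333)[:,:300]])
cv2.imwrite('pics/c1.png',a)
a=np.hstack([r(t,225,120,50,100,6),r(t,335,100,80,100,6)]);cv2.imwrite('pics/c2.png',a)
```

```text
(no output)
```

View pics/c1.png

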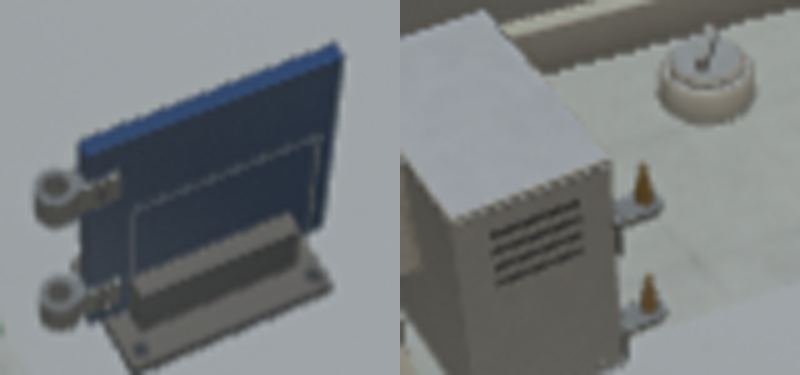

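View pics/c2.png

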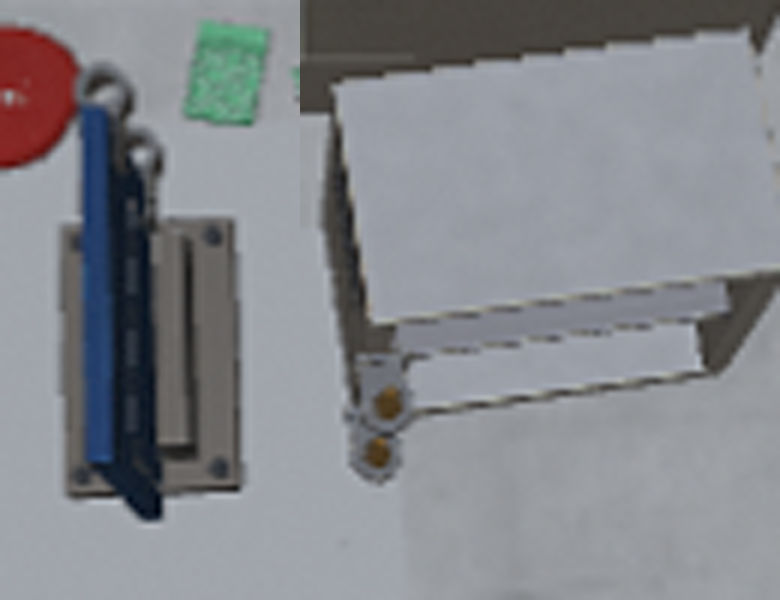

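The side crop shows the upper pin's tip at (643,165) and foot at (643,203), the lower tip at (649,275) and foot at (648,312), and the knuckle bores at (57,186) and (60,294). The top crop shows the door's top edge from (95,108) to (101,460), the knuckles at (107,90) and (148,148), and the pins at (388,403) and (376,455).

Run:
```python
from h import *
np.set_printoptions(precision=4,suppress=True)
S=ld('side0.png');T=ld('top0.png')
f=lambda p,s,ox,oy:((p[0]+.5)/s-.5+ox,(p[1]+.5)/s-.5+oy)
sd=lambda p:f(p,5,285,215); sp=lambda p:f((p[0]-400,p[1]),5,240,140)
td=lambda p:f(p,6,225,120); tp=lambda p:f((p[0]-300,p[1]),6,335,100)
for n,a,b in [('top hinge',sd((82,149)),td((95,108))),('top free',sd((340,48)),td((101,460))),('kn hi top',sd((57,186)),td((107,90))),('kn lo top',sd((60,294)),td((148,148))),
 ('pinhi tip~',sp((643,166)),tp((389,392))),('pinhi foot',sp((643,203)),tp((388,416))),('pinlo tip',sp((649,275)),tp((376,444))),('pinlo foot',sp((648,314)),tp((377,465))),
 ('cab FL top',sp((608,160)),tp((372,322))),('cab BL top',sp((455,218)),tp((333,87)))]:
    print(n,*tri(S,a,T,b))
for n,a,z in [('FL',(372,322),.155),('FR',(778,270),.155),('BL',(333,87),.155),('BR',(748,30),.155),('hi mid',(388,403),.125),('lo mid',(376,455),.045),('th',(95,108),.140),('tf',(101,460),.14)]:
    g=td if n[0]=='t' else tp; print(n,onz(T,g(a),z))
print('side hi tip/lo tip/knhi/knlo',onz(S,sp((643,165)),.138),onz(S,sp((649,275)),.058),onz(S,sd((57,186)),.12),onz(S,sd((60,294)),.04))
print('jar',onz(T,(206,245),.07))
```

```text
top hinge [0.5925 0.1103 0.1374] 0.0015919740827306911
top free [0.4641 0.1065 0.1388] 0.0011005061830809961
kn hi top [0.6049 0.1096 0.1176] 0.0005530915426254703
kn lo top [0.606  0.1074 0.0343] 0.0020004138965044787
pinhi tip~ [ 0.5275 -0.1215  0.1359] 0.001997806704465422
pinhi foot [ 0.5266 -0.1232  0.1081] 0.004599894896810769
pinlo tip [ 0.527  -0.1208  0.0577] 0.0028290226991140835
pinlo foot [ 0.5268 -0.1232  0.0249] 0.00470557681219598
cab FL top [ 0.5487 -0.1154  0.1522] 0.0017811087715025875
cab BL top [ 0.6341 -0.1038  0.1539] 0.0005690617793368578
FL [ 0.5471 -0.1147  0.155 ]
FR [ 0.5632 -0.2576  0.155 ]
BL [ 0.6335 -0.1037  0.155 ]
BR [ 0.6522 -0.2523  0.155 ]
hi mid [ 0.5253 -0.1211  0.125 ]
lo mid [ 0.5243 -0.1206  0.045 ]
th [0.591  0.1103 0.14  ]
tf [0.4634 0.1066 0.14  ]
side hi tip/lo tip/knhi/knlo [ 0.5288 -0.1208  0.138 ] [ 0.5281 -0.1215  0.058 ] [0.6058 0.1111 0.12  ] [0.6066 0.1117 0.04  ]
jar [0.3688 0.1959 0.07  ]
```

```bash
python3 -m jog '[[0,-0.1,-0.08,0,0],[0,-0.25,-0.2,0,0],[0,-0.4,-0.32,0,0],[0,-0.55,-0.44,0,0],[0,-0.7,-0.56,0,0],[0,-0.82,-0.66,0,0],[0,-0.92,-0.74,0,0],[0,-0.97,-0.78,0,0],[0,-1,-0.8,0,0],[0,-1,-0.8,0,0]]' 50
python3 -m jog '[[0,-0.1,-0.08,0,0],[0,-0.25,-0.2,0,0],[0,-0.4,-0.32,0,0],[0,-0.55,-0.44,0,0],[0,-0.7,-0.56,0,0],[0,-0.82,-0.66,0,0],[0,-0.92,-0.74,0,0],[0,-0.97,-0.78,0,0],[0,-1,-0.8,0,0],[0,-1,-0.8,0,0]]'
python3 -m jog '[[0,-0.04,-0.04,0,-0.03],[0,-0.08,-0.07,0,-0.08],[0,-0.12,-0.1,0,-0.14],[0,-0.16,-0.14,0,-0.19],[0,-0.2,-0.17,0,-0.23],[0,-0.23,-0.19,0,-0.26],[0,-0.24,-0.2,0,-0.28],[0,-0.244,-0.21,0,-0.28],[0,-0.244,-0.21,0,-0.28],[0,-0.244,-0.21,0,-0.28]]'
python3 - <<'E'
from h import *
np.set_printoptions(precision=4,suppress=True)
s=state();print(s['tool_pos'],s['eef_rot'],s['contact_force'],s['clock'],s['q'])
snap('side','s1.png');snap('top','t1.png')
E
```

```text
clock: 1.1
tool_pos: [0.3883, 0.3931, 0.2312]
eef_rot: [[-0.917, 0.398, -0.0], [0.398, 0.917, 0.0], [0.0, 0.0, -1.0]]
contact_force: [-0.2, -0.7, 0.3]
finger_gap: 0.085
gripper_force: 0.0
clock: 2.1
tool_pos: [0.5082, 0.1676, 0.2312]
eef_rot: [[-0.918, 0.397, -0.0], [0.397, 0.918, 0.0], [0.0, 0.0, -1.0]]
contact_force: [0.2, 0.3, -0.5]
finger_gap: 0.0855
gripper_force: 0.0
clock: 3.1
tool_pos: [0.5359, 0.1099, 0.2312]
eef_rot: [[-0.999, -0.032, -0.0], [-0.032, 0.999, 0.0], [0.0, 0.0, -1.0]]
contact_force: [-0.0, -0.9, -0.2]
finger_gap: 0.0851
gripper_force: 0.0
[0.5359 0.1099 0.2312] [[-0.9995 -0.0322 -0.0002]
 [-0.0322  0.9995  0.0005]
 [ 0.0002  0.0005 -1.    ]] [-0.0322 -0.9191 -0.2059] 3.1 [-0.3813  0.2586  0.1239  1.8462 -0.0373  1.0391  1.3604]
```

```bash
python3 -m jog '[[0,0,-0.005,0.06,0],[0,0,-0.005,0.16,0],[0,0,-0.005,0.28,0],[0,0,-0.005,0.4,0],[0,0,-0.005,0.5,0],[0,0,-0.005,0.56,0],[0,0,-0.005,0.59,0],[0,0,-0.005,0.605,0],[0,0,-0.005,0.605,0],[0,0,-0.005,0.605,0]]' 60
python3 -m jog '[[0.5,0,0,0,0],[0.7,0,0,0,0],[0.8,0,0,0,0],[0.85,0,0,0,0],[0.9,0,0,0,0],[1,0,0,0,0],[1,0,0,0,0],[1,0,0,0,0],[1,0,0,0,0],[1,0,0,0,0]]' 60
```

```text
clock: 4.2
tool_pos: [0.5369, 0.108, 0.1111]
eef_rot: [[-1.0, -0.031, 0.002], [-0.031, 1.0, 0.001], [-0.002, 0.001, -1.0]]
contact_force: [-0.2, 0.2, 0.3]
finger_gap: 0.0852
gripper_force: 0.0
clock: 5.2
tool_pos: [0.5365, 0.1081, 0.1105]
eef_rot: [[-1.0, -0.031, 0.001], [-0.031, 1.0, 0.0], [-0.001, 0.0, -1.0]]
contact_force: [1.5, 1.1, 1.7]
finger_gap: 0.0093
gripper_force: 59.1
```

```bash
python3 -m jog '[[1,0,0,-0.02,0],[1,0,0,-0.05,0],[1,0,0,-0.09,0],[1,0,0,-0.13,0],[1,0,0,-0.17,0],[1,0,0,-0.21,0],[1,0,0,-0.24,0],[1,0,0,-0.255,0],[1,0,0,-0.255,0],[1,0,0,-0.255,0]]'
python3 -m jog '[[1,0.02,-0.04,0,0],[1,0.06,-0.12,0,-0.01],[1,0.12,-0.25,0,-0.02],[1,0.19,-0.4,0,-0.03],[1,0.26,-0.55,0,-0.04],[1,0.32,-0.68,0,-0.05],[1,0.37,-0.79,0,-0.057],[1,0.4,-0.85,0,-0.057],[1,0.415,-0.88,0,-0.057],[1,0.415,-0.88,0,-0.057]]'
python3 - <<'E'
from h import *
np.set_printoptions(precision=4,suppress=True)
s=state();print(s['tool_pos'],s['eef_rot'],s['contact_force'],s['clock'])
a=snap('side','s2.png')['pixels'];b=snap('top','t2.png')['pixels']
r=lambda i,x,y,w,h,f:cv2.resize(i[y:y+h,x:x+w],None,fx=f,fy=f,interpolation=cv2.INTER_CUBIC)
cv2.imwrite('pics/c3.png',np.hstack([r(a,260,130,80,110,5),r(b,300,130,80,110,5)]))
E
```

```text
clock: 6.2
tool_pos: [0.536, 0.1078, 0.1611]
eef_rot: [[-1.0, -0.031, -0.0], [-0.031, 1.0, -0.0], [0.0, -0.0, -1.0]]
contact_force: [-1.1, 0.8, -2.2]
finger_gap: 0.0091
gripper_force: 58.7
clock: 7.2
tool_pos: [0.4585, -0.071, 0.1612]
eef_rot: [[-0.993, -0.119, -0.0], [-0.119, 0.993, 0.0], [0.0, 0.0, -1.0]]
contact_force: [-0.7, -0.2, -1.3]
finger_gap: 0.0091
gripper_force: 58.6
[ 0.4585 -0.071   0.1612] [[-0.9929 -0.1192 -0.0001]
 [-0.1192  0.9929  0.0002]
 [ 0.0001  0.0002 -1.    ]] [-0.7126 -0.1858 -1.313 ] 7.2
```

View pics/c3.png

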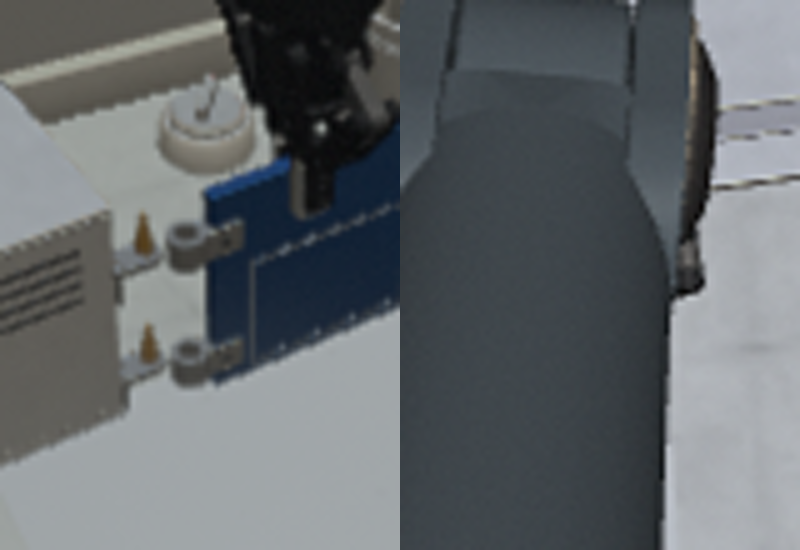

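The side crop shows the held door with its bores at (187,232) and (188,348), left of the camera's gripper and beside the pins at (144,213) and (149,325). The arm blocks the top view. The white puck with a needle is the timer, clear of the path. From here I measure in the side view, bores against pins.

Run:
```python
from h import *
np.set_printoptions(precision=4,suppress=True)
S=ld('s2.png')
f=lambda p:((p[0]+.5)/5-.5+260,(p[1]+.5)/5-.5+130)
P=np.array([onz(S,f((144,212)),.138),onz(S,f((149,325)),.058)])
K=np.array([onz(S,f((187,232)),.1707),onz(S,f((188,348)),.0907)])
print(P,K,(P-K))
d=np.r_[(P-K).mean(0)[:2],0]
R=np.array([[-.9929,-.1192,0],[-.1192,.9929,0],[0,0,-1]])
print('tool units',R.T@d/.2)
```

```text
[[ 0.5274 -0.1228  0.138 ]
 [ 0.5281 -0.1215  0.058 ]] [[ 0.5275 -0.064   0.1707]
 [ 0.5282 -0.0652  0.0907]] [[-0.     -0.0588 -0.0327]
 [-0.0001 -0.0563 -0.0327]]
tool units [ 0.0347 -0.2857  0.    ]
```

```bash
python3 -m jog '[[1,0.003,-0.02,0,0],[1,0.008,-0.06,0,0],[1,0.014,-0.11,0,0],[1,0.02,-0.16,0,0],[1,0.025,-0.21,0,0],[1,0.03,-0.25,0,0],[1,0.034,-0.275,0,0],[1,0.035,-0.285,0,0],[1,0.035,-0.285,0,0],[1,0.035,-0.285,0,0]]'
python3 - <<'E'
from h import *
np.set_printoptions(precision=4,suppress=True)
s=state();print(s['tool_pos'],s['eef_rot'],s['contact_force'],s['clock'])
a=snap('side','s3.png')['pixels']
r=lambda i,x,y,w,h,f:cv2.resize(i[y:y+h,x:x+w],None,fx=f,fy=f,interpolation=cv2.INTER_CUBIC)
cv2.imwrite('pics/c4.png',r(a,260,140,75,75,8))
E
```

```text
clock: 8.3
tool_pos: [0.4587, -0.1277, 0.1612]
eef_rot: [[-0.993, -0.121, -0.0], [-0.121, 0.993, 0.0], [0.0, 0.0, -1.0]]
contact_force: [0.2, -0.4, -2.3]
finger_gap: 0.0093
gripper_force: 58.7
[ 0.4587 -0.1277  0.1612] [[-0.9927 -0.1208 -0.0001]
 [-0.1208  0.9927  0.0004]
 [ 0.      0.0004 -1.    ]] [ 0.2296 -0.3886 -2.3123] 8.3
```

View pics/c4.png

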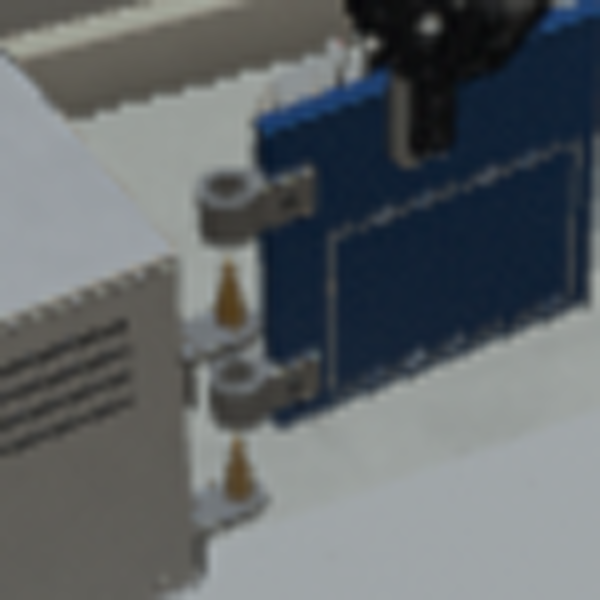

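The side crop shows the bores at (229,184) and (239,372), right above the pin tips at (229,258) and (237,437). The depth still needs a check by calculation.

Run:
```python
from h import *
np.set_printoptions(precision=4,suppress=True)
S=ld('s3.png')
f=lambda p:((p[0]+.5)/8-.5+260,(p[1]+.5)/8-.5+140)
P=np.array([onz(S,f((229,257)),.138),onz(S,f((237,437)),.058),onz(S,f((229,325)),.112),onz(S,f((238,497)),.032)])
K=np.array([onz(S,f((229,184)),.1707),onz(S,f((239,372)),.0907)])
print(P,K)
print('if foot edge; bracket/knuckle pixel per 1mm y',proj(S,[[.528,-.121,.1707],[.528,-.122,.1707],[.529,-.121,.1707]])*8)
```

```text
[[ 0.5274 -0.1242  0.138 ]
 [ 0.528  -0.1233  0.058 ]
 [ 0.5298 -0.1208  0.112 ]
 [ 0.5297 -0.1207  0.032 ]] [[ 0.5274 -0.1211  0.1707]
 [ 0.5274 -0.1201  0.0907]]
if foot edge; bracket/knuckle pixel per 1mm y [[2303.8661 1301.0859]
 [2302.6784 1299.277 ]
 [2300.9391 1301.9024]]
```

```bash
python3 -m jog '[[1,0,-0.005,0.01,0],[1,0,-0.005,0.03,0],[1,0,-0.005,0.05,0],[1,0,-0.005,0.07,0],[1,0,-0.005,0.09,0],[1,0,-0.005,0.105,0],[1,0,-0.005,0.115,0],[1,0,-0.005,0.12,0],[1,0,-0.005,0.12,0],[1,0,-0.005,0.12,0]]'
```

```text
clock: 9.35
tool_pos: [0.4589, -0.1291, 0.1374]
eef_rot: [[-0.993, -0.12, 0.0], [-0.12, 0.993, 0.0], [-0.0, 0.0, -1.0]]
contact_force: [0.2, -0.6, -2.5]
finger_gap: 0.0094
gripper_force: 58.7
```

```bash
python3 -m jog '[[1,0,0,0.005,0],[1,0,0,0.01,0],[1,0,0,0.015,0],[1,0,0,0.02,0],[1,0,0,0.025,0],[1,0,0,0.03,0],[1,0,0,0.035,0],[1,0,0,0.04,0],[1,0,0,0.04,0],[1,0,0,0.04,0]]'
python3 - <<'E'
from h import *
s=state();print(s['contact_force'],s['torque'])
a=snap('side','s4.png')['pixels']
r=lambda i,x,y,w,h,f:cv2.resize(i[y:y+h,x:x+w],None,fx=f,fy=f,interpolation=cv2.INTER_CUBIC)
cv2.imwrite('pics/c5.png',r(a,260,140,75,75,8))
E
```

```text
clock: 10.35
tool_pos: [0.4588, -0.1291, 0.1292]
eef_rot: [[-0.993, -0.12, -0.0], [-0.12, 0.993, 0.0], [0.0, 0.0, -1.0]]
contact_force: [0.0, 0.2, -2.0]
finger_gap: 0.0088
gripper_force: 58.7
[ 0.00627996  0.21106888 -2.0222555 ] [-0.03110846 -0.03086258  0.02197202]
```

View pics/c5.png

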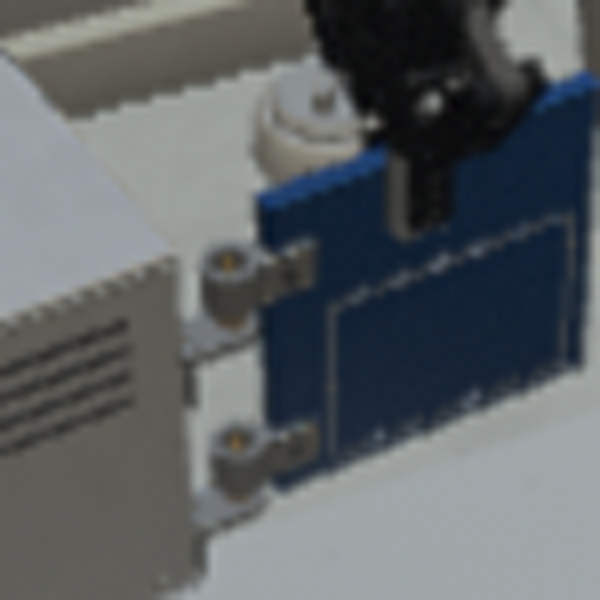

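Both pins show inside the bores, at (229,260) and (236,440), and about 9 mm of travel is left. I'll lower slowly.

```bash
python3 -m jog '[[1,0,0,0.004,0],[1,0,0,0.008,0],[1,0,0,0.012,0],[1,0,0,0.016,0],[1,0,0,0.02,0],[1,0,0,0.024,0],[1,0,0,0.028,0],[1,0,0,0.032,0],[1,0,0,0.036,0],[1,0,0,0.036,0]]'
```

```text
clock: 11.4
tool_pos: [0.4588, -0.1291, 0.122]
eef_rot: [[-0.993, -0.12, 0.0], [-0.12, 0.993, 0.0], [-0.0, 0.0, -1.0]]
contact_force: [0.8, -1.1, -2.2]
finger_gap: 0.0092
gripper_force: 58.6
```

```bash
python3 -m jog '[[1,0,0,0.002,0],[1,0,0,0.004,0],[1,0,0,0.006,0],[1,0,0,0.008,0],[1,0,0,0.01,0],[1,0,0,0.01,0],[1,0,0,0.01,0],[1,0,0,0.01,0],[1,0,0,0.01,0],[1,0,0,0.01,0]]'
```

```text
clock: 12.4
tool_pos: [0.4587, -0.1291, 0.1203]
eef_rot: [[-0.993, -0.12, 0.0], [-0.12, 0.993, 0.0], [-0.0, 0.0, -1.0]]
contact_force: [-1.8, 0.1, 5.3]
finger_gap: 0.009
gripper_force: 59.7
```

```bash
python3 -m jog '[[1,0,0,0.002,0],[1,0,0,0.003,0],[1,0,0,0.003,0],[1,0,0,0.003,0],[1,0,0,0.003,0],[1,0,0,0.003,0],[1,0,0,0.003,0],[1,0,0,0.003,0],[1,0,0,0.003,0],[1,0,0,0.003,0]]'
python3 - <<'E'
from h import *
a=snap('side','s5.png')['pixels']
cv2.imwrite('pics/c6.png',cv2.resize(a[140:215,260:335],None,fx=8,fy=8,interpolation=cv2.INTER_CUBIC))
E
```

```text
clock: 13.4
tool_pos: [0.4587, -0.1292, 0.1202]
eef_rot: [[-0.993, -0.12, 0.0], [-0.12, 0.993, 0.0], [-0.0, 0.0, -1.0]]
contact_force: [-5.5, -1.3, 9.7]
finger_gap: 0.0087
gripper_force: 60.6
```

View pics/c6.png

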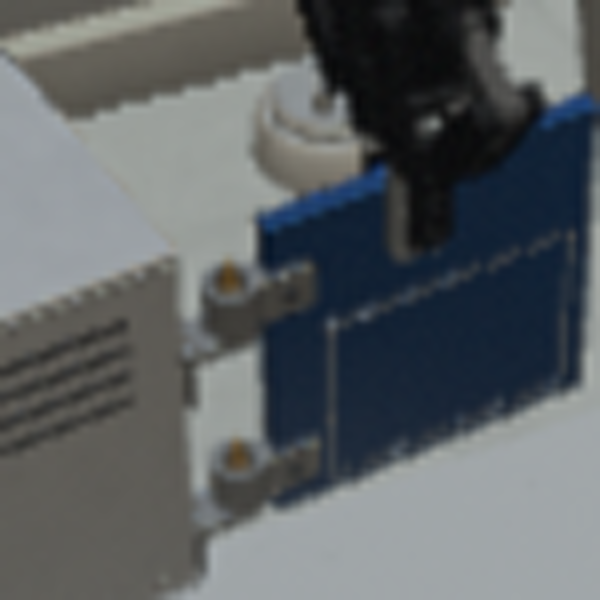

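Both knuckles sit on their brackets with the pins coming through at (229,275) and (237,452). I'll release and withdraw straight up.

```bash
python3 -m jog '[[0.85,0,0,-0.003,0],[0.8,0,0,-0.003,0],[0.7,0,0,-0.003,0],[0.6,0,0,-0.003,0],[0.5,0,0,-0.003,0],[0.4,0,0,-0.003,0],[0.3,0,0,-0.003,0],[0.3,0,0,-0.003,0],[0.3,0,0,-0.003,0],[0.3,0,0,-0.003,0]]'
python3 -m jog '[[0.3,0,0,-0.03,0],[0.3,0,0,-0.1,0],[0.3,0,0,-0.2,0],[0.3,0,0,-0.3,0],[0.3,0,0,-0.4,0],[0.3,0,0,-0.48,0],[0.3,0,0,-0.55,0],[0.3,0,0,-0.59,0],[0.3,0,0,-0.6,0],[0.3,0,0,-0.6,0]]'
python3 - <<'E'
from h import *
a=snap('side','s6.png')['pixels'];s=state();print(s['contact_force'])
cv2.imwrite('pics/c7.png',cv2.resize(a[130:290,250:440],None,fx=3.5,fy=3.5,interpolation=cv2.INTER_CUBIC))
E
```

```text
clock: 14.45
tool_pos: [0.4588, -0.129, 0.1201]
eef_rot: [[-0.993, -0.12, 0.0], [-0.12, 0.993, 0.0], [-0.0, 0.0, -1.0]]
contact_force: [0.1, 0.4, -0.3]
finger_gap: 0.0595
gripper_force: 0.0
clock: 15.45
tool_pos: [0.4587, -0.129, 0.24]
eef_rot: [[-0.993, -0.12, -0.0], [-0.12, 0.993, 0.0], [0.0, 0.0, -1.0]]
contact_force: [0.9, 0.3, 0.2]
finger_gap: 0.06
gripper_force: 0.0
[-0.54331738  0.18779756  0.20485208]
```

View pics/c7.png

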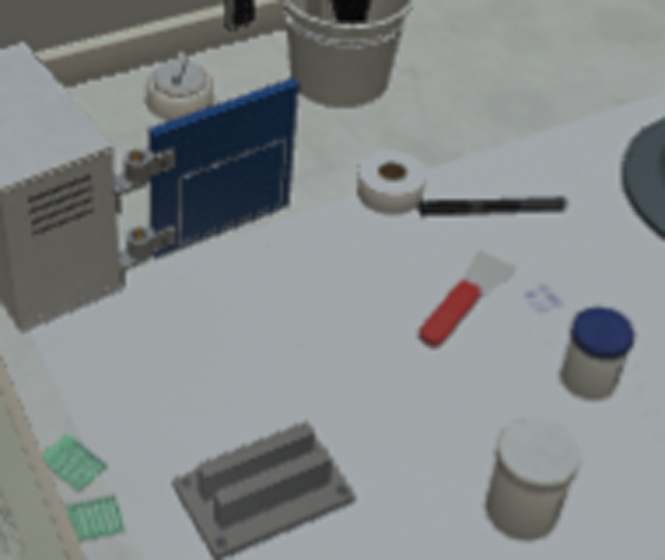

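The door hangs by itself on both pins (bores at (137,160) and (140,238)), the gripper is clear, and the jar at (530,480) and the timer at (180,85) stand undisturbed.

```bash
python3 -c "from station import close_job;print(close_job())"
```

```text
the job is handed in; nothing more can be done
None
```

The door is back on both pins and fully down on both brackets. It hangs open by itself, roughly square to the cabinet front; the gripper is clear, the jar and timer were not touched, and the job was handed in at about 15.5 s.

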